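# Line up a quarter-turn stud, fit the filter cover and hold it down on its seal

## Task

One of the two yellow wing studs on the green dust-filter box has been knocked out of line: turn it until its slot line is in line with the black ticks either side of it, like the other stud. Then fit the red cover over both studs and push it gently down (the cover cracks above about 35 N of push) until its seal is squashed and it lies against the frame. Finish still holding it pressed there, so that I can lock the studs; leave the other things on the bench alone.

Things in the scene. Friction and masses are not known exactly. Their poses are not given: they have to be found in the camera images.
- filterbox: green filter box, fixed on the bench; origin under its centre on the bench. On top a flat aluminium frame 230 mm (box x) by 160 mm (y), upper face 100 mm above the origin. Wing studs stand on it at box x = -92 and +92 mm, y = 0 (which is which varies); black ticks beside each mark the line (along box y) its wing must take. A 66 mm wide pipe stub sticks out on the +x side.
- opening (a point): centre of the frame's opening (140 x 110 mm, white filter pleats inside), level with the frame's upper face. A black rubber seal round it (outside 152 x 127 mm) stands 6 mm above the frame. It is springy: gives from 4.5 N on, 1 N more per mm, so the cover meets the frame at 10.5 N, cover's weight (2.7 to 4.2 N) included; its weight alone does not squash it.
- wing_a_top (a point): middle of the rounded top of wing a of a quarter-turn stud (the one that has been knocked out of line), 35.5 mm above the aluminium frame, on the turning axis. The wing is a yellow bar 34 mm long (along this point's y), 10 mm thick (along its x), from 8 to 35.5 mm above the frame, on a thin neck; a dark slot line runs along its top. Grip it across its 10 mm.
- wing_b_top (a point): middle of the rounded top of wing b of a quarter-turn stud (already in line), 35.5 mm above the aluminium frame, on the turning axis. The wing is a yellow bar 34 mm long (along this point's y), 10 mm thick (along its x), from 8 to 35.5 mm above the frame, on a thin neck; a dark slot line runs along its top. Grip it across its 10 mm.
- wing_a (a joint): angle of wing a (rad), counter-clockwise seen from above: 0 = wing along box y, in line; starts 0.6 to 1.4. Turns freely from -1.75 to 1.75 with light friction (0.04 N m), no click.
- wing_b (a joint): angle of wing b (rad), same meaning; starts near 0, in line.
- cover: red cover, loose, about 0.35 kg: plate 230 (x) by 160 (y) by 6 mm, flat on the bench at the start; origin at the centre of its underside, balance point above it. Slots 20 (x) by 46 mm (y) at x = -92 and +92 mm pass over the wings when in line; either way round fits. Home: origin over the box's centre, 100 mm above the box's origin (106 mm when just resting on the seal), x along box x.
- cover_handle (a point): centre of the cover's black handle bar, 41 mm above the cover's underside: 108 mm long (cover x), 16 mm wide (cover y), 14 mm high, 28 mm free height above the plate below the bar between two posts.
- mug: green mug, 80 mm wide, 95 mm high; leave alone. Origin at the centre of its underside.
- tape: roll of brown tape lying flat, 100 mm across, 25 mm high; leave alone. Origin at the centre of its underside.
- offcut: pale limestone offcut, 110 x 80 x 60 mm; leave alone. Origin at the centre of its underside.
- stud_a: the fixed foot of wing a's stud, a steel disc 14 mm across on the frame; origin at its centre on the frame's upper face.
- stud_b: the fixed foot of wing b's stud, as stud_a.

How it is judged:
By the outcome, as a careful person would: the job done as asked, in the order asked, and still so for the second after the job is handed in, while the arm keeps its last pose, push and grip.
It also fails if it takes over 67 s, if anything falls off the work surface, if the arm or the gripper's body presses on something with over 40 N, if the wrist force passes 120 N, or if a joint passes its speed limit or range.

## Robot

A 6-joint arm with a two-finger parallel gripper is mounted at the origin on the work surface. World frame = base frame: x ahead of the robot, y to its left, z up, the work surface at z = 0. Lengths are in m, angles in rad, forces in N, time in s.
With the tool pointing down it reaches from about 0.25 to 0.775 m from the base axis. Payload 4 kg.
Tool frame: the origin (TCP) lies at the very end of the fingers, on their centre line; the grasp point (between the pads) lies tcp_to_grasp behind it (tcp_to_grasp is the distance from the TCP to the grasp point, in m); z points along the fingers, y is the direction in which the jaws open and shut (so a half turn about z gives the same grasp; the last joint's range is limited). The gripper opens to 94 mm and grips with 3 to 60 N. Pads are 16 mm wide; open, the fingers measure 119 mm over their backs; the gripper's body (75 mm by 177 mm) begins 78 mm behind the grasp point.
Start: joints at [1.237, 0.087, 1.371, -0, 1.684, -0.103], TCP at [0.126, 0.535, 0.206] pointing down, gripper open.
Joint ranges: [-3.1, 3.1], [-0.76, 2.03], [0.27, 2.55], [-1.08, 4.22], [0.17, 2.65], [-2.57, 2.57]. Speed limits (rad/s): [2.79, 2.79, 3.14, 3.14, 3.14, 3.14].

## Interface

Orientations are given as [roll, pitch, yaw] about the fixed x, y, z axes, in that order (R = Rz(yaw) Ry(pitch) Rx(roll)).
In Python, from bench import * gives the robot as it stands.
- The arm moves only by the tool play_rows, never from a script. Its argument "rows" is a list of rows, each a list of 3 entries, a list of its own where there are three numbers: the finger opening in cm, from 0 to 9.4, then the shift along the world's x, y, z in cm, then the turn, a rotation vector about the world's x, y, z in rad. A call has 1 to 8 rows; each row is the pose to reach, as a shift and turn from the pose commanded when the call began; what a row does not reach only later rows make up. A row lasts 1/12 s, in which the tool goes at most 41.7 mm and 7.16 degrees, less where a joint would pass 70% of its speed; a pose out of reach is approached as far as the arm can. A call with a gripper value outside its range is refused whole. The fingers move at their own pace and stop on an object; the grip force is fixed at half the most. Time passes only in rows, so rows that repeat a pose let the fingers close. It gives the time, the measured TCP pose, the force and the opening at its end, in the units of the state.
- get_obs(): the state, without advancing time (a new reading comes with each control period).
- snapshot(name): name is "scene" or "top" or "wrist"; returns a dict with "pixels" (384x512x3 uint8, red, green, blue), "fx", "fy", "cx", "cy" (pixels), "rvec" (rotation vector, rad) and "tvec" (3), from world to camera coordinates, as OpenCV has them. Camera axes: x right, y down, z forward; pixel columns grow to the right and rows downward; lengths in m; the calibration is good to about 2 mm. A picture is of the moment at which its call begins. There is no depth.
- close_job(): hands the job in, once; it reports no verdict.
Trained networks look in the newest picture that a camera, given by its name, has taken for a name from the list of things; names that differ only in an ending like _2 or _b are one class to them, and where a whole thing is asked for, a point or a joint stands for the part that bears it (a point fixed in the world has none). Each returns a list of dicts, best first, with "confidence" (0 to 1); they miss things now and then, are a little off and sometimes report something else, mostly with a low value. They report only what shows in the picture. A call takes as long as a camera call.
- silhouettes(camera, label): "mask" (384x512 bool, what is visible of it) and "point" ([row, column] in pixels, amid what is visible of it).
The state is a dict: "time": time; "joint_positions": joint angles; "qvel": joint speeds; "joint_torque": joint torques, N m; "tool_pos": TCP position; "ee_rot": TCP orientation; "wrist_force": force on the tool from outside, world axes, zero at the start; "wrist_torque": the same for the moment, N m; "width": finger opening in m.
Only numpy, scipy, OpenCV 4.12 (cv2) and the standard library are available. Lean on these libraries where they do the work, as an engineer would, in place of code of your own. Each camera call takes 0.05 s, during which the arm holds its last target. There are 200 camera calls.

## Working session

There is one attempt and no reset: what is moved stays moved. The work goes in short steps, Python scripts to look and compute and a tool call to move; the robot and the scene stay as the last step left them, time stands still between calls to the robot, and variables do not carry over. Pictures are saved under pics/ and viewed, about 8 in all and at most 12, crops included, and the job is handed in when it is done.

Besides the shell and the picture viewer there is one more tool, called after "Call:" in YAML: its name, and indented under it one key for each argument. play_rows: Moves the arm, as the interface text tells. Its arguments: {"type":"object","properties":{"rows":{"type":"array"}},"required":["rows"]}

```bash
ls; mkdir -p pics; cat > h.py <<'E'
from bench import *
import numpy as np, cv2
def cam(s):
    R=cv2.Rodrigues(np.array(s["rvec"],float))[0]; t=np.array(s["tvec"],float).reshape(3)
    K=np.array([[s["fx"],0,s["cx"]],[0,s["fy"],s["cy"]],[0,0,1]]); return K,R,t
def onz(s,u,v,z):
    K,R,t=cam(s); d=R.T@np.linalg.inv(K)@np.array([u,v,1.]); c=-R.T@t
    return c+d*(z-c[2])/d[2]
def proj(s,P):
    K,R,t=cam(s); q=(K@(R@np.atleast_2d(P).T+t[:,None])).T; return q[:,:2]/q[:,2:]
def tri(obs):
    A=np.zeros((3,3));b=np.zeros(3)
    for s,u,v in obs:
        K,R,t=cam(s); d=R.T@np.linalg.inv(K)@np.array([u,v,1.]); d/=np.linalg.norm(d); c=-R.T@t
        M=np.eye(3)-np.outer(d,d); A+=M; b+=M@c
    return np.linalg.solve(A,b)
def save(s,n,crop=None,k=1):
    im=s["pixels"][:,:,::-1]
    if crop: r0,r1,c0,c1=crop; im=im[r0:r1,c0:c1]
    cv2.imwrite("pics/"+n+".png",cv2.resize(im,None,fx=k,fy=k,interpolation=cv2.INTER_CUBIC))
E
cat > a.py <<'E'
from h import *
import pickle
S={}
for n in ["scene","top"]:
    S[n]=snapshot(n); save(S[n],n+"0",k=1.5)
    print(n,"cam at",-cam(S[n])[1].T@cam(S[n])[2])
    for l in ["filterbox","wing_a_top","cover","cover_handle","mug","tape","offcut"]:
        for d in silhouettes(n,l): print(n,l,round(d["confidence"],2),np.round(d["point"]),d["mask"].sum())
pickle.dump(S,open("S.pkl","wb"))
o=get_obs();print(o)
E
python3 a.py
```

```text
pics
scene cam at [1.25835485 0.36715774 0.86798566]
scene filterbox 0.6 [163. 218.] 100
scene wing_a_top 0.53 [230. 336.] 3189
scene wing_a_top 0.45 [128. 240.] 71
scene cover 0.81 [232. 338.] 3390
scene cover_handle 0.69 [234. 341.] 3426
scene cover_handle 0.4 [165. 219.] 75
scene mug 0.62 [237. 222.] 1219
scene tape 0.56 [257. 425.] 781
scene offcut 0.55 [151. 159.] 848
top cam at [ 0.40259357 -0.01922969  1.40538339]
top filterbox 0.81 [214. 313.] 4791
top filterbox 0.27 [180. 310.] 53
top wing_a_top 0.56 [244. 326.] 63
top cover 0.55 [200. 174.] 3901
top cover 0.36 [179. 308.] 63
top cover_handle 0.88 [202. 175.] 3950
top mug 0.98 [118. 259.] 859
top offcut 0.89 [193. 403.] 1279
{'time': 0.8, 'joint_positions': array([ 1.23688942e+00,  8.71603962e-02,  1.37067357e+00, -2.25805438e-05,
        1.68363034e+00, -1.03117322e-01]), 'qvel': array([-2.80423210e-04, -3.66951005e-04, -1.06248642e-06,  4.82725768e-04,
        1.66699715e-03, -2.95744741e-04]), 'joint_torque': array([-1.04366229e-04, -3.40002143e+01, -3.02570629e+01,  7.18169147e-02,
        2.37203442e-02, -9.53526325e-06]), 'tool_pos': array([0.12583696, 0.53542688, 0.20554097]), 'ee_rot': array([3.14146730e+00, 3.55289948e-05, 2.91080052e+00]), 'wrist_force': array([ 0.70153067, -0.33507975, -0.42332059]), 'wrist_torque': array([-0.03908261, -0.00327634, -0.00483483]), 'width': 0.09418579579965783}
```

View pics/scene0.png

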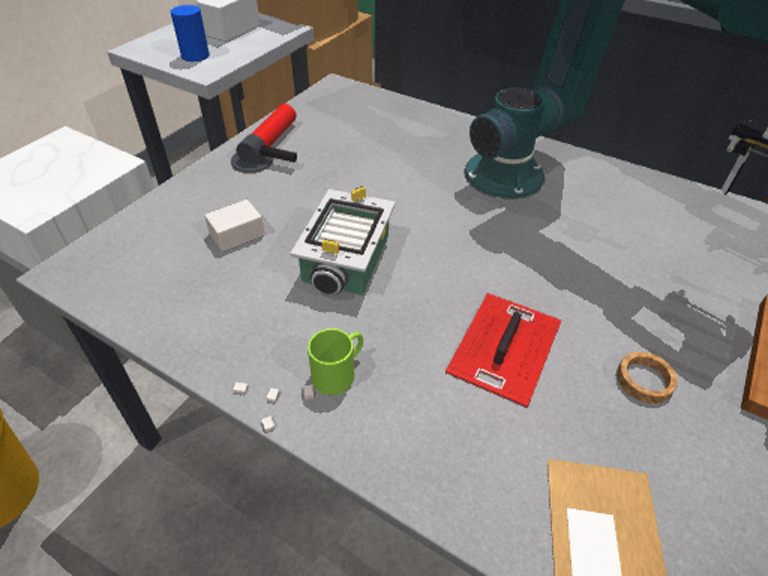

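View pics/top0.png

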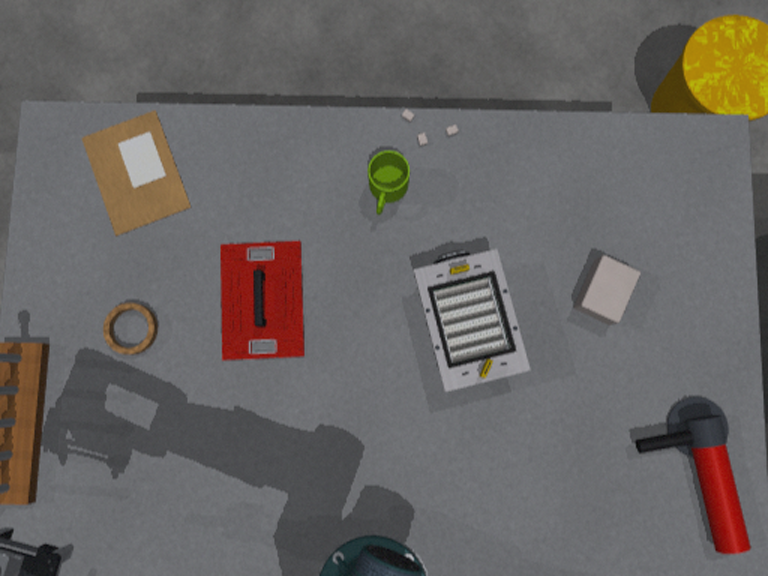

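The top picture shows the box at centre right. Wing a (near the base) is at about (324,245) and skewed; wing b, near the pipe stub, is at (306,179). The cover is at (174,200) with its handle along world x. The scene picture agrees.

```bash
cat > b.py <<'E'
from h import *
import pickle
S=pickle.load(open("S.pkl","rb"))
def seg(s,lo,hi,win):
    hsv=cv2.cvtColor(s["pixels"],cv2.COLOR_RGB2HSV); m=cv2.inRange(hsv,lo,hi)
    k=np.zeros_like(m); r0,r1,c0,c1=win; k[r0:r1,c0:c1]=m[r0:r1,c0:c1]; return k
def rect(s,m,z):
    c=max(cv2.findContours(m,cv2.RETR_EXTERNAL,cv2.CHAIN_APPROX_NONE)[0],key=cv2.contourArea).reshape(-1,2)
    P=np.array([onz(s,u,v,z)[:2] for u,v in c]); (x,y),(w,h),a=cv2.minAreaRect((P*1000).astype(np.float32))
    if w<h: a+=90;w,h=h,w
    return np.round([x,y,w,h,a],1)
t=S["top"]; sc=S["scene"]
red=lambda s,w: seg(s,(0,150,80),(8,255,255),w)|seg(s,(172,150,80),(180,255,255),w)
print("cover top",rect(t,red(t,(140,260,130,220)),.006)); print("cover scene",rect(sc,red(sc,(180,280,280,390)),.006))
for nm,s,w in [("top",t,(150,270,260,370)),("scene",sc,(110,190,180,280))]:
    m=seg(s,(0,0,150),(180,45,255),w); print("frame",nm,rect(s,m,.1))
    y=seg(s,(22,120,80),(32,255,255),w)
    n,l,st,ce=cv2.connectedComponentsWithStats(y)
    for i in range(1,n):
        if st[i,4]>15:
            print(nm,"yellow",st[i,4],ce[i],onz(s,*ce[i],.13))
    for c in (m,): print(c.sum()//255)
w=snapshot("wrist"); K,R,tt=cam(w); o=get_obs()
from scipy.spatial.transform import Rotation as Ro
Rt=Ro.from_euler("xyz",o["ee_rot"]).as_matrix()
print("wrist cam in tool",Rt.T@(-R.T@tt-o["tool_pos"]),"\n",(R@Rt).round(3),K[0,0]); print(proj(w,o["tool_pos"]), "tcp_to_grasp" in globals() and tcp_to_grasp)
E
python3 b.py
```

```text
cover top [544.7 230.8 227.7 159.    4.1]
cover scene [548.6 233.3 230.8 159.2   4. ]
frame top [ 495.7 -129.9  226.5   72.3   15.3]
top yellow 52 [305.92307692 179.05769231] [ 0.59534223 -0.14543048  0.13      ]
top yellow 52 [323.71153846 245.        ] [ 0.41949031 -0.19398304  0.13      ]
2294
frame scene [ 489.8 -187.9  403.   359.3   32.8]
scene yellow 66 [238.40909091 128.81818182] [ 0.43248725 -0.18581852  0.13      ]
scene yellow 82 [219.95121951 163.85365854] [ 0.60662707 -0.13726373  0.13      ]
6196
wrist cam in tool [ 0.08305287 -0.00047667 -0.18018515] 
 [[ 0.001  1.    -0.   ]
 [-0.959  0.001 -0.284]
 [-0.284  0.     0.959]] 326.27255517629897
[[259.67582301 239.8784655 ]] 0.0188
```

Call:
play_rows:
  rows:
    - [9.4,[3.2,-2.3,0.5],[0,0,0.04]]
    - [9.4,[6.4,-4.6,1],[0,0,0.08]]
    - [9.4,[9.6,-6.9,1.5],[0,0,0.12]]
    - [9.4,[12.8,-9.2,2],[0,0,0.16]]
    - [9.4,[16,-11.5,2.5],[0,0,0.2]]
    - [9.4,[19.2,-13.8,3],[0,0,0.24]]
    - [9.4,[22.4,-16.1,3.5],[0,0,0.28]]
    - [9.4,[25.6,-18.4,4],[0,0,0.3]]

```text
time: 1.52
tool_pos: [0.3831, 0.3501, 0.246]
ee_rot: [3.141, 0.001, -3.071]
wrist_force: [1.5, 0.2, 0.0]
width: 0.0939
```

Call:
play_rows:
  rows:
    - [9.4,[3.2,-2.3,0],[0,0,0]]
    - [9.4,[6.4,-4.6,0],[0,0,0]]
    - [9.4,[9.6,-6.9,0],[0,0,0]]
    - [9.4,[12.8,-9.2,0],[0,0,0]]
    - [9.4,[15,-11,0],[0,0,0]]
    - [9.4,[16.4,-11.9,0],[0,0,0]]
    - [9.4,[16.4,-11.9,0],[0,0,0]]

```text
time: 2.1
tool_pos: [0.548, 0.2303, 0.2445]
ee_rot: [-3.141, -0.001, -3.077]
wrist_force: [-0.4, 0.6, -0.4]
width: 0.0938
```

```bash
cat > c.py <<'E'
from h import *
import sys,pickle
w=snapshot("wrist"); save(w,sys.argv[1],k=1.5); pickle.dump(w,open(sys.argv[1]+".pkl","wb"))
for l in sys.argv[2:]:
    for d in silhouettes("wrist",l): print(l,round(d["confidence"],2),np.round(d["point"]),d["mask"].sum())
o=get_obs(); print(o["time"],o["tool_pos"],o["ee_rot"],o["wrist_force"])
E
python3 c.py w1 cover cover_handle
```

```text
cover 0.91 [153. 260.] 20838
cover_handle 0.96 [150. 259.] 20818
2.25 [0.54502265 0.23340045 0.24556872] [ 3.14073493e+00 -7.04382079e-04 -3.07134458e+00] [ 0.11330403 -0.87520595  0.36932427]
```

View pics/w1.png

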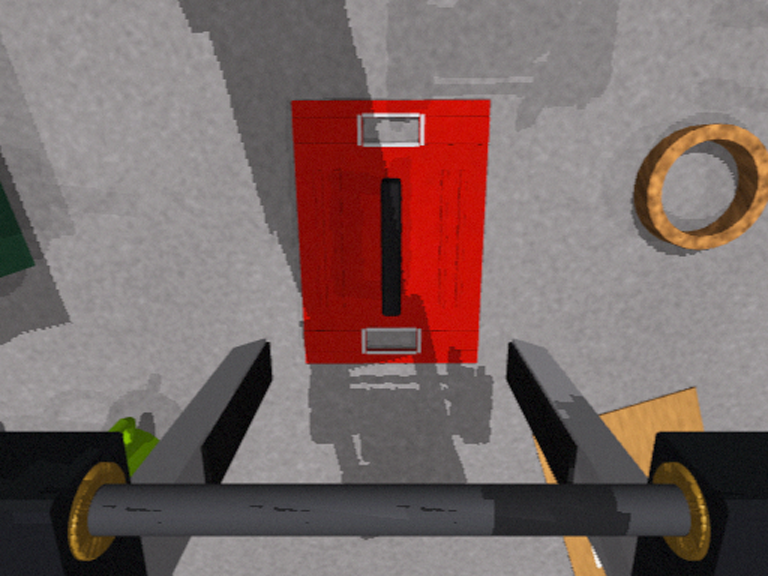

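The wrist view shows the cover at (260,154) unscaled with its handle at about (261,165), in line with the cover. The pleated box is out of view.

```bash
cat >> h.py <<'E'
def seg(s,lo,hi,win):
    hsv=cv2.cvtColor(s["pixels"],cv2.COLOR_RGB2HSV); m=cv2.inRange(hsv,lo,hi)
    k=np.zeros_like(m); r0,r1,c0,c1=win; k[r0:r1,c0:c1]=m[r0:r1,c0:c1]; return k
def big(m): return max(cv2.findContours(m,cv2.RETR_EXTERNAL,cv2.CHAIN_APPROX_NONE)[0],key=cv2.contourArea).reshape(-1,2)
def rect(s,c,z):
    P=np.array([onz(s,u,v,z)[:2] for u,v in c]); (x,y),(w,h),a=cv2.minAreaRect((P*1000).astype(np.float32))
    if w<h: a+=90;w,h=h,w
    return np.round([x,y,w,h,a],1)
red=lambda s,w: seg(s,(0,150,80),(8,255,255),w)|seg(s,(172,150,80),(180,255,255),w)
E
cat > d.py <<'E'
from h import *
import pickle
w=pickle.load(open("w1.pkl","rb")); t=pickle.load(open("S.pkl","rb"))
print("cover wrist",rect(w,big(red(w,(60,245,190,330))),.006))
b=[(w,seg(w,(0,0,0),(180,255,45),(112,216,245,275))),(t["top"],seg(t["top"],(0,0,0),(180,255,60),(170,225,165,182))),(t["scene"],seg(t["scene"],(0,0,0),(180,255,60),(200,247,325,350)))]
ob=[]
for s,m in b:
    c=big(m); print(len(c),c.min(0),c.max(0),rect(s,c,.048)); (x,y),_,_=cv2.minAreaRect(c); ob.append((s,x,y))
print(tri(ob),tri(ob[:2]),[proj(s,tri(ob))-np.array([x,y]) for s,x,y in ob])
E
python3 d.py
```

```text
cover wrist [545.2 231.  228.3 159.8   3.9]
199 [254 119] [266 210] [544.  230.6 108.9  14.1   4.1]
83 [169 180] [176 217] [543.1 228.2 107.   20.2   2.8]
48 [329 222] [341 242] [591.3 237.8  80.   15.4   6.1]
[ 0.55047534  0.2327687  -0.00078261] [0.54431027 0.23060491 0.03512796] [array([[ 1.23414934, -0.84200634]]), array([[ 1.49467247, -0.82153295]]), array([[ 1.07378625, -0.08424102]])]
```

Call:
play_rows:
  rows:
    - [9.4,[-0.5,-4,0.8],[0,0,-0.1]]
    - [9.4,[-1,-8,1.6],[0,0,-0.2]]
    - [9.4,[-1.5,-12,2.4],[0,0,-0.3]]
    - [9.4,[-2,-16,3.2],[0,0,-0.4]]
    - [9.4,[-2.5,-20,4],[0,0,-0.5]]
    - [9.4,[-3,-24,4.8],[0,0,-0.6]]
    - [9.4,[-3.5,-28,5.5],[0,0,-0.7]]
    - [9.4,[-4,-31,5.5],[0,0,-0.7]]

```text
time: 2.92
tool_pos: [0.5052, -0.0783, 0.303]
ee_rot: [3.14, 0.004, 2.509]
wrist_force: [0.6, 1.0, 0.4]
width: 0.094
```

Call:
play_rows:
  rows:
    - [9.4,[0,-1,0],[0,0,0]]
    - [9.4,[0,-1,0],[0,0,0]]
    - [9.4,[0,-1,0],[0,0,0]]

```text
time: 3.17
tool_pos: [0.5057, -0.086, 0.3006]
ee_rot: [3.14, -0.001, 2.512]
wrist_force: [0.3, -0.7, 1.1]
width: 0.0943
```

```bash
python3 c.py w2 wing_a_top filterbox
```

```text
wing_a_top 0.74 [292.  93.] 645
wing_a_top 0.56 [168. 135.] 512
filterbox 0.82 [201. 205.] 21960
3.3167 [ 0.50596799 -0.08547018  0.30042175] [ 3.14096358e+00 -5.21096809e-04  2.51399966e+00] [-1.18383681  0.42878395  0.19331745]
```

Call:
play_rows:
  rows:
    - [9.4,[-2,-2,-1],[0,0,0]]
    - [9.4,[-5,-4,-2],[0,0,0]]
    - [9.4,[-7,-7,-4],[0,0,0]]
    - [9.4,[-8,-9,-4],[0,0,0]]
    - [9.4,[-8,-9,-4],[0,0,0]]
    - [9.4,[-8,-9,-4],[0,0,0]]

```text
time: 3.82
tool_pos: [0.4259, -0.1769, 0.2605]
ee_rot: [3.141, -0.0, 2.511]
wrist_force: [-0.7, -0.6, 1.4]
width: 0.094
```

```bash
python3 c.py w3 wing_a_top filterbox; python3 -c "
import cv2,numpy as np
cv2.imwrite('pics/w23.png',cv2.resize(np.vstack([cv2.imread('pics/w2.png'),cv2.imread('pics/w3.png')]),(532,800))[:, :][:800])
a=[cv2.resize(cv2.imread('pics/w%d.png'%i),(400,300)) for i in (2,3)]
cv2.imwrite('pics/w23.png',np.hstack(a))"
```

```text
wing_a_top 0.72 [190. 240.] 395
filterbox 0.67 [218. 298.] 24086
3.9667 [ 0.42688326 -0.17634237  0.26115389] [3.14068773e+00 1.07690092e-03 2.51321892e+00] [ 0.32238222 -0.78088976 -0.2297775 ]
```

View pics/w23.png

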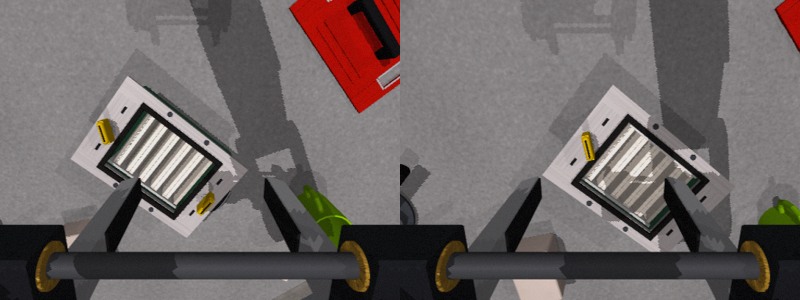

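Left picture (w2): wing a at (135,168), wing b at (263,260), box fully visible. Right picture (w3): wing a at (240,190).

```bash
cat > e.py <<'E'
from h import *
import pickle
S=pickle.load(open("S.pkl","rb")); L=lambda n:pickle.load(open(n+".pkl","rb"))
V={"top":S["top"],"w2":L("w2"),"w3":L("w3")}
W={"a":{"top":(324,245),"w2":(135,168),"w3":(240,190)},"b":{"top":(306,179),"w2":(263,260)}}
crops=[];
for k,d in W.items():
    ob=[]
    for n,(u,v) in d.items():
        s=V[n]; r=26 if n!="top" else 10
        y=seg(s,(20,120,50),(34,255,255),(v-r,v+r,u-r,u+r))
        c=big(y); hull=np.zeros_like(y); cv2.drawContours(hull,[cv2.convexHull(c)],-1,255,-1)
        P=np.argwhere(hull)[:,::-1].mean(0); ob.append((s,*P))
        g=cv2.cvtColor(s["pixels"],cv2.COLOR_RGB2GRAY)
        sl=((hull>0)&(y==0)); q=np.argwhere(sl)[:,::-1].astype(np.float32)
        Q=np.array([onz(s,*p,.1355)[:2] for p in q])
        if len(q)>3:
            vx,vy,x,yy=cv2.fitLine((Q*1000).astype(np.float32),cv2.DIST_HUBER,0,.1,.01).ravel(); print(k,n,"slot",len(q),x,yy,np.degrees(np.arctan2(vy,vx))%180)
        print(k,n,"yellow",rect(s,cv2.convexHull(c).reshape(-1,2),.13),onz(s,*P,.13))
        if n!="top": crops.append(cv2.resize(s["pixels"][v-24:v+24,u-24:u+24,::-1],(260,260),interpolation=cv2.INTER_NEAREST))
    print("TRI",k,tri(ob))
cv2.imwrite("pics/crops.png",np.hstack(crops))
# frame corners in w2: fit quad to bright frame
s=V["w2"]; m=seg(s,(0,0,170),(180,40,255),(90,310,80,320))
c=big(m); print("frame w2",rect(s,cv2.convexHull(c).reshape(-1,2),.1)); 
E
python3 e.py
```

```text
a top slot 6 421.3371 -188.19504 153.33258
a top yellow [ 419.7 -194.2   33.3   10.6  153.7] [ 0.41957237 -0.19366909  0.13      ]
a w2 slot 51 418.84943 -195.46768 158.20013
a w2 yellow [ 419.9 -192.1   35.    18.4  156.7] [ 0.41956788 -0.19188837  0.13      ]
a w3 slot 55 418.2277 -195.0946 155.82126
a w3 yellow [ 417.9 -193.8   38.1   11.9  157. ] [ 0.41758242 -0.19366005  0.13      ]
TRI a [ 0.41927637 -0.19499048  0.12265022]
b top slot 8 593.71155 -146.84435 134.9273
b top yellow [ 595.5 -145.6   34.3   10.6  105.4] [ 0.5952361  -0.14586491  0.13      ]
b w2 slot 36 596.46204 -145.0199 109.39845
b w2 yellow [ 593.4 -144.5   40.9   16.9  105.7] [ 0.59326166 -0.14414068  0.13      ]
TRI b [ 0.59642639 -0.14647925  0.12265376]
frame w2 [ 493.7 -135.1  221.8   82.4   15.3]
```

View pics/crops.png

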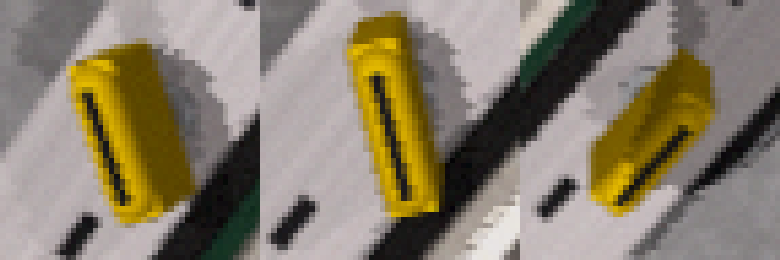

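Slot line a is at (0.4187,-0.1953) and both views agree at z=0.1355. Its angle is about 156.5°, against 105.5° in line, so wing a is out by about 0.89 rad. Stud spacing comes out at 184.3 mm, which matches the text. I'll grip wing a now.

Call:
play_rows:
  rows:
    - [4,[-0.4,-0.9,-1],[0,0,0.1]]
    - [4,[-0.8,-1.9,-3],[0,0,0.22]]
    - [4,[-0.8,-1.9,-6],[0,0,0.22]]
    - [4,[-0.8,-1.9,-9],[0,0,0.22]]
    - [4,[-0.8,-1.9,-9],[0,0,0.22]]
    - [4,[-0.8,-1.9,-9],[0,0,0.22]]

```text
time: 4.47
tool_pos: [0.4176, -0.1951, 0.1695]
ee_rot: [3.141, -0.003, 2.733]
wrist_force: [0.2, -0.2, -0.3]
width: 0.0576
```

```bash
cat > f.py <<'E'
from h import *
import sys
s=snapshot("wrist"); save(s,sys.argv[1],k=1.5)
o=get_obs();print(o["time"],o["tool_pos"],o["ee_rot"],o["wrist_force"],o["width"])
# wing a seen: slot pixels
P=proj(s,[0.4187,-0.1953,.1355])[0]; u,v=P.astype(int); r=40
y=seg(s,(20,120,50),(34,255,255),(max(v-r,0),v+r,max(u-r,0),u+r)); c=big(y)
h=np.zeros_like(y); cv2.drawContours(h,[cv2.convexHull(c)],-1,255,-1)
q=np.argwhere((h>0)&(y==0))[:,::-1]; Q=np.array([onz(s,*p,.1355)[:2] for p in q])
vx,vy,x,yy=cv2.fitLine((Q*1000).astype(np.float32),cv2.DIST_HUBER,0,.1,.01).ravel()
print("expected px",P,"slot n",len(q),x,yy,np.degrees(np.arctan2(vy,vx))%180, "TCP proj",proj(s,o["tool_pos"]))
E
python3 f.py w4
```

```text
4.5167 [ 0.4187333  -0.19602939  0.17165835] [3.14143179e+00 8.81951986e-04 2.73247147e+00] [ 0.9990886   0.80260131 -0.09005391] 0.05332847778198453
expected px [259.99071925 220.81519138] slot n 87 416.6293 -194.33037 152.04459 TCP proj [[259.13994385 243.36591553]]
```

Call:
play_rows:
  rows:
    - [3,[0,0,-2.5],[0,0,0]]
    - [3,[0,0,-4.5],[0,0,0]]
    - [3,[0,0,-5.9],[0,0,0]]
    - [3,[0,0,-5.9],[0,0,0]]
    - [0.6,[0,0,-5.9],[0,0,0]]
    - [0.6,[0,0,-5.9],[0,0,0]]
    - [0.6,[0,0,-5.9],[0,0,0]]
    - [0.6,[0,0,-5.9],[0,0,0]]

```text
time: 5.18
tool_pos: [0.4202, -0.1955, 0.1141]
ee_rot: [3.137, 0.005, 2.731]
wrist_force: [2.4, 5.6, 4.2]
width: 0.0098
```

Call:
play_rows:
  rows:
    - [0.6,[0,0,0],[0,0,0]]
    - [0.6,[0,0,0],[0,0,0]]
    - [0.6,[0,0,0],[0,0,0]]
    - [0.6,[0,0,0],[0,0,0]]

```text
time: 5.52
tool_pos: [0.4202, -0.1955, 0.1141]
ee_rot: [3.138, 0.005, 2.732]
wrist_force: [2.3, 4.8, 4.0]
width: 0.0097
```

Call:
play_rows:
  rows:
    - [0.6,[0,0.1,0],[0,0,-0.08]]
    - [0.6,[0,0.1,0],[0,0,-0.17]]
    - [0.6,[0,0.1,0],[0,0,-0.26]]
    - [0.6,[0,0.1,0],[0,0,-0.35]]
    - [0.6,[0,0.1,0],[0,0,-0.44]]
    - [0.6,[0,0.1,0],[0,0,-0.53]]
    - [0.6,[0,0.1,0],[0,0,-0.62]]
    - [0.6,[0,0.1,0],[0,0,-0.71]]

```text
time: 6.18
tool_pos: [0.4197, -0.196, 0.1141]
ee_rot: [3.138, 0.004, 2.017]
wrist_force: [1.9, 0.4, 3.0]
width: 0.0096
```

Call:
play_rows:
  rows:
    - [0.6,[0,0,0],[0,0,-0.08]]
    - [0.6,[0,0,0],[0,0,-0.15]]
    - [0.6,[0,0,0],[0,0,-0.18]]
    - [0.6,[0,0,0],[0,0,-0.18]]
    - [0.6,[0,0,0],[0,0,-0.18]]
    - [0.6,[0,0,0],[0,0,-0.18]]

```text
time: 6.68
tool_pos: [0.4195, -0.196, 0.1141]
ee_rot: [3.137, 0.003, 1.842]
wrist_force: [1.3, 0.6, 6.5]
width: 0.0097
```

Call:
play_rows:
  rows:
    - [3,[0,0,0],[0,0,0]]
    - [3,[0,0,0],[0,0,0]]
    - [3,[0,0,0],[0,0,0]]
    - [3,[0,0,2],[0,0,0]]
    - [3,[0,0,5],[0,0,0]]
    - [3,[0,0,9],[0,0,0]]
    - [3,[0,0,13],[0,0,0]]
    - [3,[0,0,17],[0,0,0]]

```text
time: 7.35
tool_pos: [0.4171, -0.1954, 0.2825]
ee_rot: [-3.14, -0.001, 1.841]
wrist_force: [0.9, 0.2, 0.2]
width: 0.03
```

Call:
play_rows:
  rows:
    - [8,[1,2,0],[0,0,0]]
    - [8,[4,4,0],[0,0,0]]
    - [8,[5,5,0],[0,0,0]]
    - [8,[5,5,0],[0,0,0]]
    - [8,[5,5,0],[0,0,0]]

```text
time: 7.77
tool_pos: [0.4676, -0.1454, 0.2807]
ee_rot: [-3.14, -0.001, 1.842]
wrist_force: [-0.2, 0.1, 0.7]
width: 0.0597
```

```bash
python3 c.py w5; python3 - <<'E'
from h import *
import pickle
s=pickle.load(open("w5.pkl","rb"))
out=[]
for X in ([.4187,-.1953],[.5962,-.1455]):
    u,v=proj(s,[*X,.1355])[0].astype(int); print(u,v)
    r=45; p=np.zeros((2*r,2*r,3),np.uint8); c=s["pixels"][max(v-r,0):v+r,max(u-r,0):u+r,::-1]; p[:c.shape[0],:c.shape[1]]=c
    out.append(cv2.resize(p,(390,390),interpolation=cv2.INTER_NEAREST))
    y=seg(s,(20,120,50),(34,255,255),(max(v-26,0),v+26,max(u-26,0),u+26)); c=big(y)
    print("yellow",rect(s,cv2.convexHull(c).reshape(-1,2),.13))
    h=np.zeros_like(y); cv2.drawContours(h,[cv2.convexHull(c)],-1,255,-1)
    g=cv2.cvtColor(s["pixels"],cv2.COLOR_RGB2GRAY)
    q=np.argwhere((h>0)&(y==0)&(g<60))[:,::-1]; Q=np.array([onz(s,*t,.1355)[:2] for t in q])
    vx,vy,x,yy=cv2.fitLine((Q*1000).astype(np.float32),cv2.DIST_HUBER,0,.1,.01).ravel()
    print("slot",len(q),x,yy,np.degrees(np.arctan2(vy,vx))%180)
    # black ticks: dark blobs on frame
    d=seg(s,(0,0,0),(180,255,60),(max(v-40,0),v+40,max(u-40,0),u+40)); n,l,st,ce=cv2.connectedComponentsWithStats(d)
    for i in range(1,n):
        if 12<st[i,4]<150: print("dark",st[i,4],ce[i].round(1),onz(s,*ce[i],.1)[:2].round(4))
cv2.imwrite("pics/c5.png",np.hstack(out))
E
```

```text
7.8167 [ 0.46727247 -0.14581573  0.28086394] [-3.13985702e+00 -4.12101493e-04  1.84107154e+00] [-0.46677177  0.08563342 -0.10420543]
202 211
yellow [ 419.8 -192.8   38.6   13.   105.5]
slot 18 418.88544 -195.10156 106.3234
dark 25 [202.5 211.9] [ 0.4161 -0.2094]
376 211
yellow [ 593.3 -145.    39.7   17.3  104.8]
slot 31 597.4334 -147.91739 104.9722
dark 21 [369.3 174. ] [ 0.5881 -0.114 ]
dark 104 [388.8 197.1] [ 0.6198 -0.1337]
dark 36 [376.9 213.1] [ 0.6137 -0.1557]
dark 22 [363.5 231.9] [ 0.607  -0.1824]
```

View pics/c5.png

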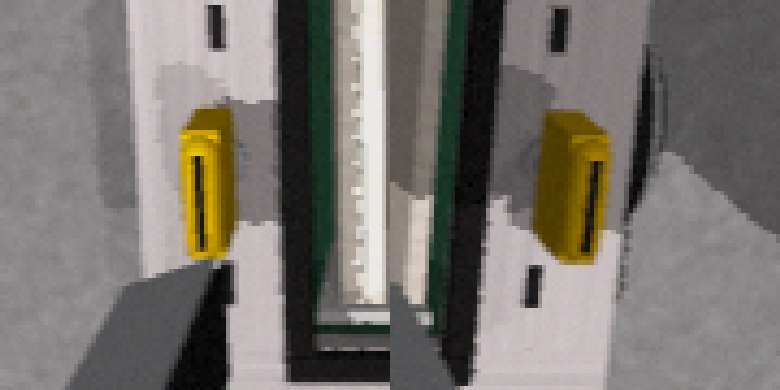

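Both slots now line up with their ticks: wing a at 106°, wing b at 105°, and the tick line at 105.4°. Next is the cover.

Call:
play_rows:
  rows:
    - [6,[0.8,4,0],[0,0,0.12]]
    - [6,[1.6,8,0],[0,0,0.24]]
    - [6,[2.4,12,0],[0,0,0.36]]
    - [6,[3.2,16,0],[0,0,0.48]]
    - [6,[4,20,0],[0,0,0.6]]
    - [6,[4.8,24,0],[0,0,0.72]]
    - [6,[5.6,28,0],[0,0,0.84]]
    - [6,[6.4,32,0],[0,0,0.96]]

```text
time: 8.48
tool_pos: [0.5316, 0.1749, 0.2816]
ee_rot: [-3.141, 0.0, 2.805]
wrist_force: [0.7, -1.2, 0.3]
width: 0.0602
```

Call:
play_rows:
  rows:
    - [6,[0.7,3,-2],[0,0,0.12]]
    - [6,[1.4,5,-5],[0,0,0.24]]
    - [6,[1.4,5.7,-8],[0,0,0.36]]
    - [6,[1.4,5.7,-11],[0,0,0.41]]
    - [6,[1.4,5.7,-13],[0,0,0.41]]
    - [6,[1.4,5.7,-13],[0,0,0.41]]
    - [6,[1.4,5.7,-13],[0,0,0.41]]

```text
time: 9.07
tool_pos: [0.5451, 0.23, 0.1503]
ee_rot: [-3.14, -0.003, -3.074]
wrist_force: [-0.1, 0.9, 0.4]
width: 0.0598
```

```bash
python3 c.py w6 cover; python3 - <<'E'
from h import *
import pickle
s=pickle.load(open("w6.pkl","rb")); w1=pickle.load(open("w1.pkl","rb"))
P=proj(s,[[.545,.231,.048],[.599,.2347,.048],[.491,.2273,.048]]); print(P)
u,v=P[1].astype(int); u2,v2=P[2].astype(int)
ob=[]
m=seg(s,(0,0,0),(180,255,45),(max(v-25,0),min(v2,v+150),int(P[0,0])-30,int(P[0,0])+30)); c=big(m)
print(c.min(0),c.max(0),rect(s,c,.048))
# far end of bar (smallest row) in both views
m1=seg(w1,(0,0,0),(180,255,45),(112,216,245,275)); c1=big(m1)
e=lambda c:c[c[:,1]<=c[:,1].min()+1].mean(0)
print("far end tri",tri([(s,*e(c)),(w1,*e(c1))]),e(c),e(c1))
E
```

```text
cover 0.57 [161. 259.] 30827
9.1667 [0.54694517 0.23082956 0.15376458] [ 3.14091694  0.00325998 -3.07371449] [-0.10663359 -1.06759213 -0.26347876]
[[260.62068787 192.41252701]
 [260.54638787 247.14260575]
 [260.70306377 131.73366126]]Traceback (most recent call last):
  File "<stdin>", line 7, in <module>
  File "h.py", line 24, in big
    def big(m): return max(cv2.findContours(m,cv2.RETR_EXTERNAL,cv2.CHAIN_APPROX_NONE)[0],key=cv2.contourArea).reshape(-1,2)
                       ~~~^^^^^^^^^^^^^^^^^^^^^^^^^^^^^^^^^^^^^^^^^^^^^^^^^^^^^^^^^^^^^^^^^^^^^^^^^^^^^^^^^^^^
ValueError: max() iterable argument is empty
```

View pics/w6.png

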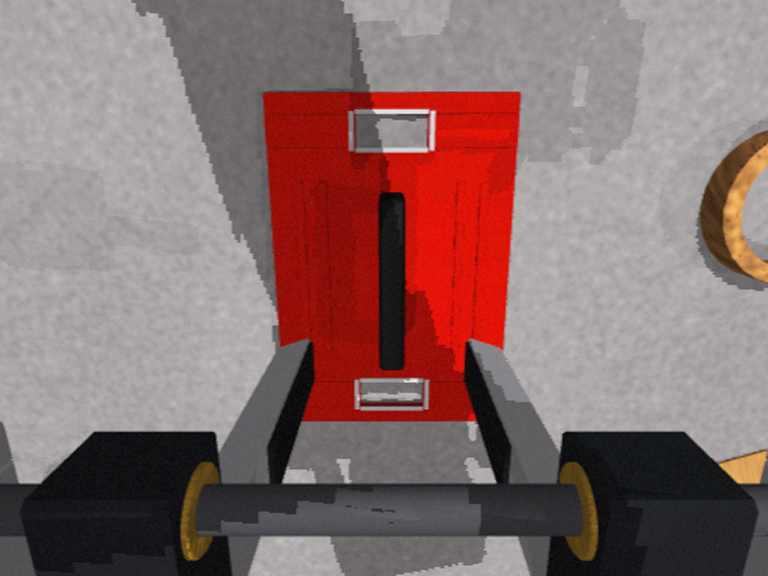

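The bar runs from row 128 to 247 at column 261, as predicted (132 to 247). Quick height check from the two wrist places.

```bash
python3 - <<'E'
from h import *
import pickle
s=pickle.load(open("w6.pkl","rb")); w1=pickle.load(open("w1.pkl","rb"))
f=lambda s,win:rect_px(s,win)
def ext(s,win):
    c=big(seg(s,(0,0,0),(180,255,50),win)); return c[:,1].min(),c[:,1].max(),np.mean([c[:,0].min(),c[:,0].max()]),c
a=ext(s,(115,255,240,282)); b=ext(w1,(112,216,245,275)); print(a[:3],b[:3])
A=tri([(s,a[2],a[0]),(w1,b[2],b[0])]); B=tri([(s,a[2],a[1]),(w1,b[2],b[1])]); print(A,B,(A+B)/2)
print(rect(s,a[3],.048),rect(s,big(red(s,(55,285,170,350))),.006))
E
```

```text
(np.int32(128), np.int32(246), np.float64(260.5)) (np.int32(119), np.int32(210), np.float64(260.0))
[ 0.49454732  0.22752174 -0.02686697] [0.59937419 0.23449837 0.04478212] [0.54696076 0.23101006 0.00895757]
[542.8 231.1 110.2  15.    4.1] [545.1 231.1 229.7 160.1   4. ]
```

Call:
play_rows:
  rows:
    - [5,[0,0,-3],[0,0,0]]
    - [5,[0,0,-6],[0,0,0]]
    - [5,[0,0,-8.5],[0,0,0]]
    - [5,[0,0,-10.5],[0,0,0]]
    - [5,[0,0,-12],[0,0,0]]
    - [5,[0,0,-13],[0,0,0]]
    - [5,[0,0,-13],[0,0,0]]
    - [5,[0,0,-13],[0,0,0]]

```text
time: 9.83
tool_pos: [0.5469, 0.2315, 0.0231]
ee_rot: [3.141, 0.002, -3.073]
wrist_force: [-0.1, -0.3, 0.5]
width: 0.0498
```

Call:
play_rows:
  rows:
    - [1,[0,0,0],[0,0,0]]
    - [1,[0,0,0],[0,0,0]]
    - [1,[0,0,0],[0,0,0]]
    - [1,[0,0,0],[0,0,0]]
    - [1,[0,0,0],[0,0,0]]
    - [1,[0,0,0],[0,0,0]]
    - [1,[0,0,0],[0,0,0]]
    - [1,[0,0,0],[0,0,0]]

```text
time: 10.5
tool_pos: [0.546, 0.2316, 0.0219]
ee_rot: [3.141, 0.001, -3.072]
wrist_force: [-0.5, 0.1, 2.6]
width: 0.0155
```

Call:
play_rows:
  rows:
    - [1,[0,0,0.5],[0,0,0]]
    - [1,[0,0,1.5],[0,0,0]]
    - [1,[0,0,4],[0,0,0]]
    - [1,[0,0,7],[0,0,0]]
    - [1,[0,0,10],[0,0,0]]
    - [1,[0,0,13],[0,0,0]]
    - [1,[0,0,16],[0,0,0]]
    - [1,[0,0,18],[0,0,0]]

```text
time: 11.17
tool_pos: [0.5463, 0.2316, 0.2053]
ee_rot: [3.141, 0.004, -3.072]
wrist_force: [1.4, 0.6, -2.4]
width: 0.0159
```

Call:
play_rows:
  rows:
    - [1,[-0.1,-2,0],[0,0,0.02]]
    - [1,[-0.3,-5,0],[0,0,0.04]]
    - [1,[-0.6,-8,0],[0,0,0.06]]
    - [1,[-0.9,-11,0],[0,0,0.08]]
    - [1,[-1.2,-14,0],[0,0,0.1]]
    - [1,[-1.5,-17,0],[0,0,0.12]]
    - [1,[-1.8,-20,0],[0,0,0.14]]
    - [1,[-2.1,-23,0],[0,0,0.16]]

```text
time: 11.83
tool_pos: [0.524, 0.0001, 0.2015]
ee_rot: [3.141, -0.001, -2.911]
wrist_force: [0.4, -0.4, -3.0]
width: 0.0158
```

Call:
play_rows:
  rows:
    - [1,[-0.3,-3,0],[0,0,0.02]]
    - [1,[-0.6,-6,0],[0,0,0.03]]
    - [1,[-1,-9,0],[0,0,0.04]]
    - [1,[-1.4,-12,0],[0,0,0.04]]
    - [1,[-1.7,-15,0],[0,0,0.04]]
    - [1,[-1.7,-16.5,0],[0,0,0.04]]
    - [1,[-1.7,-17.2,0],[0,0,0.04]]
    - [1,[-1.7,-17.2,0],[0,0,0.04]]

```text
time: 12.5
tool_pos: [0.5074, -0.1718, 0.2012]
ee_rot: [3.141, -0.001, -2.875]
wrist_force: [0.8, 0.1, -4.1]
width: 0.016
```

Call:
play_rows:
  rows:
    - [1,[0,0,0],[0,0,0]]
    - [1,[0,0,0],[0,0,0]]
    - [1,[0,0,0],[0,0,0]]

```text
time: 12.75
tool_pos: [0.508, -0.1692, 0.2016]
ee_rot: [3.141, 0.0, -2.871]
wrist_force: [0.1, 0.4, -4.0]
width: 0.016
```

```bash
python3 - <<'E'
from h import *
import pickle
P=[]
for i in range(4):
    s=snapshot("wrist"); o=get_obs(); P.append(np.r_[o["tool_pos"],o["ee_rot"][2],o["wrist_force"]])
P=np.mean(P,0); print(P.round(4),np.degrees(P[3]))
t=snapshot("top"); save(s,"w7",k=1); 
pickle.dump((s,t),open("w7.pkl","wb"))
cv2.imwrite("pics/p7.png",np.hstack([cv2.resize(s["pixels"],(400,300)),cv2.resize(t["pixels"][140:290,240:440],(400,300))])[:,:,::-1])
z=P[2]-.0219
print("cover wrist",rect(s,big(red(s,(0,290,100,420))),z+.006)); print("cover top",rect(t,big(red(t,(130,300,220,440))),z+.006), z)
E
```

```text
[ 0.508  -0.1696  0.2016 -2.8708  0.1705 -0.0683 -3.6864] -164.48526786569624
cover wrist [ 473.4 -179.6  160.4  159.7  105.5]
cover top [ 439.7 -185.6  152.3   90.9  105.1] 0.17969521885422687
```

View pics/p7.png

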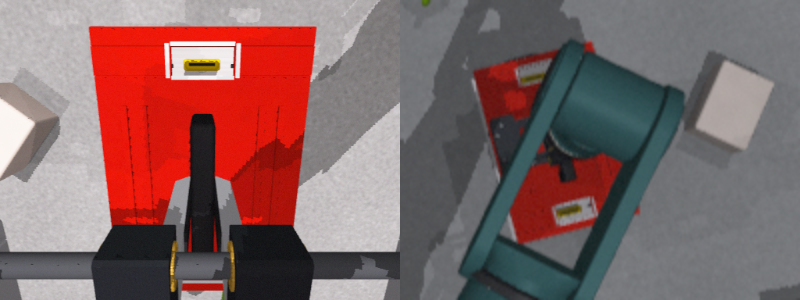

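The cover hangs level, and wing a shows through its slot at (257,83) in the wrist picture. The top view shows both wings inside their slots. I'll compare slot and wing in this same image.

```bash
python3 - <<'E'
from h import *
import pickle
s,t=pickle.load(open("w7.pkl","rb"))
R=lambda P:np.array([[.9636,.2672],[-.2672,.9636]])@(np.array(P)-[.5078,-.171])*1000
for n,im,wins in (("w",s,[(50,106,205,312)]),("t",t,[(165,185,294,312),(236,252,314,342)])):
  for w in wins:
    d=seg(im,(20,100,40),(36,255,255),w); c=cv2.convexHull(big(d)).reshape(-1,2); r=rect(im,c,.133); print(n,"wing box xy",R(r[:2]/1000).round(1),r)
# slot: non-red hole inside red plate
m=red(s,(0,290,100,420)); hole=(m[45:112,195:325]==0).astype(np.uint8)*255
c=big(hole)+[195,45]; r=rect(s,c,.1857); print("slot+rim",R(r[:2]/1000).round(1),r,c.min(0),c.max(0))
E
```

```text
w wing box xy [-91.7   0.2] [ 419.4 -195.3   33.2    9.6  105.5]
t wing box xy [92.2  1.1] [ 596.4 -145.3   29.4    8.   102.7]
t wing box xy [-91.4   0.5] [ 419.6 -194.9   31.     8.9  105.1]
slot+rim [-92.7   0.9] [ 418.2 -194.9   55.2   25.7  105.5] [210  53] [308 101]
```

Slot and wing agree within about 1 mm, and wing a is at 105.5°. Lowering.

Call:
play_rows:
  rows:
    - [1,[0,0,-1],[0,0,0]]
    - [1,[0,0,-2],[0,0,0]]
    - [1,[0,0,-3],[0,0,0]]
    - [1,[0,0,-4],[0,0,0]]
    - [1,[0,0,-5],[0,0,0]]
    - [1,[0,0,-6],[0,0,0]]
    - [1,[0,0,-6.6],[0,0,0]]
    - [1,[0,0,-6.6],[0,0,0]]

```text
time: 13.67
tool_pos: [0.5066, -0.1701, 0.133]
ee_rot: [3.139, -0.003, -2.872]
wrist_force: [-0.2, 0.8, -4.9]
width: 0.0155
```

Call:
play_rows:
  rows:
    - [1,[0,0,-0.2],[0,0,0]]
    - [1,[0,0,-0.4],[0,0,0]]
    - [1,[0,0,-0.6],[0,0,0]]
    - [1,[0,0,-0.8],[0,0,0]]
    - [1,[0,0,-0.8],[0,0,0]]

```text
time: 14.08
tool_pos: [0.5082, -0.1707, 0.128]
ee_rot: [-3.141, 0.001, -2.872]
wrist_force: [-0.4, 0.5, -3.0]
width: 0.016
```

Call:
play_rows:
  rows:
    - [1,[0,0,-0.1],[0,0,0]]
    - [1,[0,0,-0.2],[0,0,0]]
    - [1,[0,0,-0.3],[0,0,0]]
    - [1,[0,0,-0.3],[0,0,0]]
    - [1,[0,0,-0.3],[0,0,0]]

```text
time: 14.5
tool_pos: [0.5082, -0.1708, 0.1254]
ee_rot: [-3.141, 0.001, -2.872]
wrist_force: [0.0, -0.3, 3.4]
width: 0.0154
```

Call:
play_rows:
  rows:
    - [1,[0,0,-0.1],[0,0,0]]
    - [1,[0,0,-0.2],[0,0,0]]
    - [1,[0,0,-0.2],[0,0,0]]
    - [1,[0,0,-0.2],[0,0,0]]

```text
time: 14.83
tool_pos: [0.5082, -0.1708, 0.1232]
ee_rot: [-3.141, 0.001, -2.872]
wrist_force: [-0.8, -0.5, 4.4]
width: 0.0157
```

Call:
play_rows:
  rows:
    - [1,[0,0,-0.1],[0,0,0]]
    - [1,[0,0,-0.1],[0,0,0]]
    - [1,[0,0,-0.1],[0,0,0]]
    - [1,[0,0,-0.1],[0,0,0]]

```text
time: 15.17
tool_pos: [0.5082, -0.1708, 0.1224]
ee_rot: [-3.141, 0.001, -2.872]
wrist_force: [-1.3, -0.0, 5.1]
width: 0.0159
```

Call:
play_rows:
  rows:
    - [1,[0,0,-0.1],[0,0,0]]
    - [1,[0,0,-0.1],[0,0,0]]
    - [1,[0,0,-0.1],[0,0,0]]
    - [1,[0,0,-0.1],[0,0,0]]

```text
time: 15.5
tool_pos: [0.5083, -0.1708, 0.1218]
ee_rot: [-3.14, 0.001, -2.872]
wrist_force: [-2.7, 0.7, 8.5]
width: 0.0158
```

Call:
play_rows:
  rows:
    - [1,[0,0,-0.05],[0,0,0]]
    - [1,[0,0,-0.1],[0,0,0]]
    - [1,[0,0,-0.1],[0,0,0]]
    - [1,[0,0,-0.1],[0,0,0]]
    - [1,[0,0,-0.1],[0,0,0]]

```text
time: 15.92
tool_pos: [0.5083, -0.1708, 0.1218]
ee_rot: [-3.14, 0.002, -2.872]
wrist_force: [-3.3, 1.8, 10.7]
width: 0.0154
```

```bash
cat > g.py <<'E'
from h import *
import sys
P=[]
for i in range(5):
    s=snapshot("wrist"); o=get_obs(); P.append(np.r_[o["tool_pos"],o["ee_rot"][2],o["wrist_force"],o["wrist_torque"]])
print(np.mean(P,0).round(4),o["time"])
c=snapshot("scene")
cv2.imwrite("pics/%s.png"%sys.argv[1],np.hstack([cv2.resize(s["pixels"],(400,300)),cv2.resize(c["pixels"][105:210,170:310],(400,300),interpolation=cv2.INTER_CUBIC)])[:,:,::-1])
E
python3 g.py p8
```

```text
[ 5.0830e-01 -1.7080e-01  1.2180e-01 -2.8724e+00 -3.2566e+00  1.1684e+00
  1.0920e+01  3.0680e-01  6.4030e-01 -6.4000e-03] 16.1667
```

View pics/p8.png

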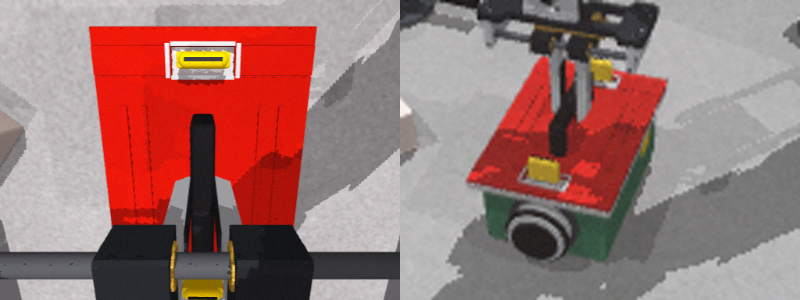

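Call:
play_rows:
  rows:
    - [1,[-0.03,0,-0.05],[0,0,0]]
    - [1,[-0.05,0,-0.1],[0,0,0]]
    - [1,[-0.05,0,-0.1],[0,0,0]]
    - [1,[-0.05,0,-0.1],[0,0,0]]
    - [1,[-0.05,0,-0.1],[0,0,0]]

```text
time: 16.63
tool_pos: [0.5083, -0.1708, 0.1218]
ee_rot: [-3.139, 0.003, -2.872]
wrist_force: [-3.6, 1.9, 14.3]
width: 0.0158
```

```bash
python3 g.py p9; python3 - <<'E'
from h import *
# plate height at both slot ends: fit scale of plate edges in wrist view at several heights -> width must be 160, length visible
s=snapshot("wrist"); c=big(red(s,(0,290,100,420)))
for z in (.104,.106,.108,.112): print(z,rect(s,c,z))
g=snapshot("scene"); m=red(g,(105,190,170,280)); print("scene cover",[rect(g,cv2.convexHull(big(m)).reshape(-1,2),z) for z in (.106,.112)])
print([d["confidence"] for d in silhouettes("scene","cover")], get_obs()["joint_torque"].round(2))
E
```

```text
[ 5.08300e-01 -1.70800e-01  1.21800e-01 -2.87220e+00 -3.44510e+00
  1.75920e+00  1.34746e+01  4.31600e-01  7.07000e-01  1.27000e-02] 16.8833
0.104 [ 474.2 -180.4  162.   161.5  105.6]
0.106 [ 473.7 -180.5  160.3  159.8  105.6]
0.108 [ 473.2 -180.6  158.7  158.2  105.6]
0.112 [ 472.3 -180.9  155.4  154.9  105.6]
scene cover [array([ 512.2, -166.8,  231.7,  159.7,   15.5]), array([ 518. , -162.6,  229.8,  158.4,   15.5])]
[0.62] [ -0.29 -25.99 -24.53  -0.16  -1.31  -0.  ]
```

The plate is seated. Its measured width is right (160 mm) only at a top height of 0.106 m, so the underside is at 0.100 m, and the TCP no longer moves as the push rises. Handing in.

```bash
python3 -c "
from bench import *
print(close_job(), get_obs()['time'])"
```

```text
the job is handed in; nothing more can be done
the job is handed in; nothing more can be done
```

The job is handed in at about 17 s of the 67 s allowed: the stud is back in line, and the cover is on and held pressed against the frame.

- **Stud:** I turned wing a by about 0.89 rad. Its slot line then measured 105.5–106°, against 105.0° for wing b and 105.4° for the ticks.
- **Cover fit:** I lifted the cover by its handle and lined its slots up with the studs to within about 1 mm. It went down over both wings without touching them.
- **Pressed down:** The last push was about 13.5 N, plus the cover's weight of about 3.7 N, roughly 17 N in all. That is above the 10.5 N the seal needs and well below the 35 N crack limit. The cover stopped moving (fingertip height steady at 0.1218 m) while the push rose from 8.5 to 14 N. The wrist camera puts its underside at 0.100 m, level with the frame.

**Checks that were less clear:**
- A sideways force of about 3.5 N and a small moment of about 0.7 N m remain at the wrist. I put these down to the arm's give and did not remove them, but a very slight tilt of the cover isn't ruled out.
- The scene camera placed the cover about 4–5 mm from where the wrist camera did. It showed the same offset before the cover was moved, so I trusted the wrist camera.
- The two-view check of the handle's height worked at only one end of the bar (0.045 m). The other end came out at −0.03 m because the two views were nearly in line. I gripped at the stated height, and the gripper closed to 15.5 mm on the 16 mm bar.

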